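# Slide the polish tin into its recess in the shoe-care box

### The arm

A 7-joint arm with a two-finger parallel gripper is mounted at the origin on the work surface. World frame = base frame: x ahead of the robot, y to its left, z up, the work surface at z = 0. Lengths are in m, angles in rad, forces in N, time in s.
With the tool pointing down it reaches from about 0.425 to 0.925 m from the base axis. Payload 6.8 kg.
Tool frame: the origin (TCP) lies at the very end of the fingers, on their centre line; the grasp point (between the pads) lies 19 mm behind it; z points along the fingers, y is the line along which they close (so a half turn about z gives the same grasp; the last joint's range is limited). The gripper opens to 85 mm and grips with 20 to 120 N. Pads are 22 mm wide; open, the fingers measure 114 mm over their backs; the gripper's body (76 mm by 85 mm) begins 54 mm behind the grasp point. The pads swing forward as they close: fully open they stand 13 mm farther back than shut.
Start: joints at [1.164, 0.477, 0.022, 1.555, -0.011, 1.109, -0.083], TCP at [0.199, -0.645, 0.231] pointing down, gripper open.
Joint ranges: [-2.96, 2.96], [-0.34, 2.1], [-1.41, 1.46], [0.24, 2.44], [-1.37, 4.51], [0.17, 1.92], [-2.96, 2.96]. Speed limits (rad/s): [2.39, 2.39, 3.14, 3.14, 3.14, 3.14, 3.14].

### API

Orientations are given as a unit quaternion [w, x, y, z].
In Python, from station import get_obs, read_camera, hand_in gives the robot as it stands.
- The arm moves only by the tool arm_command, never from a script. Its argument "commands" is one flat list of numbers, 7 for each row, row after row: the shift along the tool's x, y, z in m, then the turn, a rotation vector about the tool's x, y, z in degrees, then the opening, from 0 (shut) to 1 (fully open). In form: [tx, ty, tz, rx, ry, rz, fingers, tx, ty, tz, rx, ry, rz, fingers, ...]. A call has 1 to 8 rows; each row is the pose to reach, as a shift and turn from the pose commanded when the call began, along the tool's axes at that moment; what a row does not reach only later rows make up. A row lasts 1/10 s, in which the tool goes at most 50 mm and 8.59 degrees, less where a joint would pass 70% of its speed; a pose out of reach is approached as far as the arm can. A call with a gripper value outside its range is refused whole. The fingers move at their own pace and stop on an object; "force" is the grip in N (left out, the last holds). Time passes only in rows, so rows that repeat a pose let the fingers close. It gives the time, the measured TCP pose, the force, the opening and the grip force at its end, in the units of the state.
- get_obs(): the state, without advancing time (a new reading comes with each control period).
- read_camera(name): name is "scene" or "top" or "wrist"; returns a dict with "img" (384x512x3 uint8, red, green, blue), "camera_matrix" (3x3 intrinsics, pixels), "pose" (4x4, takes a point from camera to world coordinates). Camera axes: x right, y down, z forward; pixel columns grow to the right and rows downward; lengths in m; the calibration is good to about 2 mm. A picture is of the moment at which its call begins. There is no depth.
- hand_in(): hands the job in; it is judged then, once.
The state is a dict: "t": time; "q": joint angles; "joint_vel": joint speeds; "joint_torque": joint torques, N m; "eef_pos": TCP position; "tool_rot": TCP orientation; "contact_force": force on the tool from outside, world axes, zero at the start; "torque": the same for the moment, N m; "gripper_width": opening from 0.0 (shut) to 1.0 (fully open); "grasp_force": force on a finger pad.
Only numpy, scipy, OpenCV 4.12 (cv2) and the standard library are available. Lean on these libraries where they do the work, as an engineer would, in place of code of your own. Each camera call takes 0.05 s, during which the arm holds its last target. There are 200 camera calls.

### The job

Put the flat round polish tin away in the shoe-care box: set it down flat on the plain end of the box's tray, away from the recess, then slide it along the tray's middle line, keeping it down on the board, until you feel it drop into its round recess, and leave it lying flat on the recess floor. Go lightly all the way, since hard pressing or shoving marks the lacquer, and do not disturb the shoe trees, the shoehorn or the dish.

Things in the scene. Friction and masses are not known exactly. Their poses are not given: they have to be found in the camera images.
- tin_mid (a point): centre (half-way up) of the loose polish tin: a plain closed steel tin, a flat disc 56 mm in diameter and 16 mm tall, 40 to 85 g, lying flat on the ash shelf (z = 0) at the start
- valet: the fixed shoe-care box: open-topped, dark wood, 344 mm long (its x axis), 164 mm wide (y), 72 mm tall, walls 10 mm; origin at the centre of its underside, z up. A plain lacquered tray board (friction about 0.3), 250 by 141 by 14 mm, lies on ledges inside, its flat top 58 mm above the underside and 14 mm below the rim; beyond the board's ends are open wells. Over 20 N on box or board, also through the tin, marks the lacquer
- set_down (a point): point on the board's top at box x = -62 mm, y = 0: middle of the plain part where the tin is set down. The board is always plain and level here from x = -90 to -25 mm, so the tin's centre may land up to 15 mm from this point. Axes as the box's. A tin lying on the board has its centre 8 mm above this point
- search_mid (a point): point level with the board's top at box x = +35 mm, y = 0: middle of the stretch where the recess can be. The board was left anywhere along the box and sits jammed (60 N to move it), so the recess itself is NOT measured: its centre is on the middle line (y = 0), between 28 mm before and 28 mm beyond this point along x. Axes as the box's
- recess_level (a point): the same point lowered to the height of the recess floor (5 mm below the board's top). The recess is round, flat-bottomed, lined with grey felt, 58.5 mm in diameter, 5 mm deep, its edge eased at 45 degrees over the top 2 mm; the tin drops in only when within 2 to 3 mm of concentric. Seated, the tin's centre is 8 mm above this level and 11 mm of it stands out
- tree_a_mid (a point): bystander: middle of the first of two mahogany shoe trees (about 290 mm long along x, 76 mm wide, 78 mm tall to its brass knob; the point lies 30 mm above the shelf)
- tree_b_mid (a point): bystander: the same point of the second shoe tree
- horn_mid (a point): bystander: middle of the long brown plastic shoehorn (about 405 mm along x, 45 mm wide, 10 mm tall), lying on the shelf
- dish_mid (a point): bystander: middle of the round open enamelled dish, 100 mm across, 26 mm tall, on the shelf
Not all that is in view belongs to the job. Leave any green look-alike of the part that bears tin_mid alone.

How it is judged:
On the way, in this order (a step that is already met when the one before it is completed fails the run):
1. the tin lies flat on the plain part of the tray, clear of the recess (x of tin_mid in the frame of valet between -0.085 and -0.038 m and y of tin_mid in the frame of valet between -0.022 and 0.022 m and z of tin_mid in the frame of valet between 0.0645 and 0.0675 m and angle between tin_mid's own z axis and vertical below 0.07 rad and contact force between tin and valet above 0.1 N), for 0.2 s.
2. the tin slides along the tray on its flat underside (x of tin_mid in the frame of valet between -0.034 and 0.004 m and z of tin_mid in the frame of valet between 0.0645 and 0.0675 m), for 0.1 s.
At the end, for the whole second after the job is handed in: The tin lies flat (within 2 degrees) and still on the floor of the recess (within 1 mm of its full depth, so lower than the tray's top by the recess's 5 mm), released; the bystanders are where they were (z of tin_mid in the frame of valet between 0.0595 and 0.062 m and x of tin_mid in the frame of valet between 0.003 and 0.067 m and y of tin_mid in the frame of valet between -0.005 and 0.005 m and angle between tin_mid's own z axis and vertical below 0.04 rad and linear speed of tin below 0.01 m/s); the robot touches nothing.
It fails at once if more than 20 N on the box, its tray or through the tin onto it (contact force between valet and anything else above 20 N).
It fails at once if a shoe tree, the shoehorn or the dish is moved by more than 15 mm (distance of any of tree_a_mid, tree_b_mid, horn_mid, dish_mid from where it was at the start of the episode above 0.015 m).
It also fails if it takes over 66 s, if anything falls off the work surface, if the arm or the gripper's body presses on something with over 40 N, if the wrist force passes 120 N, or if a joint passes its speed limit or range.

## Working session

There is one attempt and no reset: what is moved stays moved. The work goes in short steps, Python scripts to look and compute and a tool call to move; the robot and the scene stay as the last step left them, time stands still between calls to the robot, and variables do not carry over. Pictures are saved under pics/ and viewed, at most 10 in all, crops included, and the job is handed in when it is done.

Besides the shell and the picture viewer there is one more tool, called after "Request:" as name(argument=value, ...), one argument or row to a line, values as JSON. arm_command: Moves the arm, as the interface text tells. Its arguments: {"type":"object","properties":{"commands":{"type":"array","items":{"type":"number"}},"force":{"type":"number"}},"required":["commands"]}

```bash
mkdir -p pics; cat > h.py <<'E'
import numpy as np, cv2
from station import get_obs, read_camera, hand_in
def save(n,c,f): cv2.imwrite('pics/'+f,cv2.cvtColor(c['img'],cv2.COLOR_RGB2BGR))
def cast(c,u,v,z):
    K=c['camera_matrix'];T=c['pose'];d=T[:3,:3]@np.linalg.inv(K)@np.array([u,v,1.]);o=T[:3,3]
    return o+d*(z-o[2])/d[2]
def proj(c,p):
    T=c['pose'];q=c['camera_matrix']@(T[:3,:3].T@(np.array(p)-T[:3,3]));return q[:2]/q[2]
E
python3 - <<'E'
from h import *
o=get_obs();print(o)
for n in('top','scene'):
    c=read_camera(n);save(n,c,n+'0.png');np.savez('pics/'+n+'0.npz',**c);print(n,c['pose'].round(3).tolist(),c['camera_matrix'].round(1).tolist())
E
```

```text
{'t': 0.0, 'q': array([ 1.16391958,  0.47780277,  0.02234854,  1.55644811, -0.01151782,
        1.10924717, -0.0831017 ]), 'joint_vel': array([ 0.00100987, -0.0013326 ,  0.00127338, -0.00075427,  0.00047616,
        0.00017626, -0.00025347]), 'joint_torque': array([-7.92009837e-05, -5.96452832e+01,  1.60824817e+00, -2.81201470e+01,
        1.25735908e-02,  9.50448884e-03, -3.47862760e-05]), 'eef_pos': array([ 0.19850504, -0.64455087,  0.23032547]), 'tool_rot': array([-8.67802828e-04,  9.88861593e-01,  1.48835346e-01, -1.91276393e-04]), 'contact_force': array([-0.23098659,  0.01778557, -0.38467328]), 'torque': array([0.00999394, 0.01729403, 0.02610005]), 'grasp_force': 0.0, 'gripper_width': 0.9987268548131567}
top [[-0.146, -0.963, 0.226, 0.339], [-0.989, 0.143, -0.031, 0.126], [-0.003, -0.229, -0.974, 1.145], [0.0, 0.0, 0.0, 1.0]] [[399.6, 0.0, 258.4], [0.0, 399.6, 187.9], [0.0, 0.0, 1.0]]
scene [[0.574, 0.685, -0.449, 1.258], [0.819, -0.49, 0.299, -0.356], [-0.015, -0.54, -0.842, 1.309], [0.0, 0.0, 0.0, 1.0]] [[409.8, 0.0, 253.4], [0.0, 409.8, 188.1], [0.0, 0.0, 1.0]]
```

View pics/top0.png

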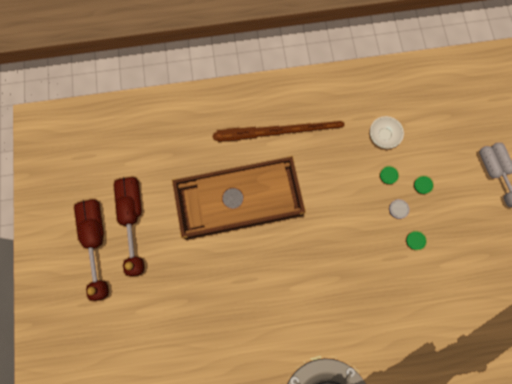

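View pics/scene0.png

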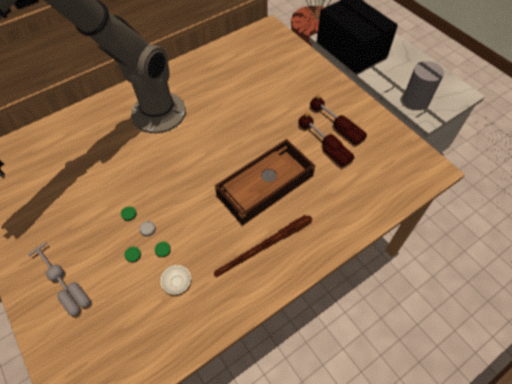

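Candidates in the top view for the tin: a grey disc at (399,209), which fits the description. The lookalikes are green discs at (389,175), (424,185) and (416,240), the dish at (386,133), and the grey felt recess in the box at (232,198). I choose (399,209), the only steel-grey one. Now I measure and take one close crop.

```bash
python3 - <<'E'
from h import *
for n,win in(('top',dict(tin=(399,209),rec=(232,198),box=(239,199),g1=(389,175),g2=(424,185),g3=(416,240))),('scene',dict(tin=(148,229),rec=(269,174),box=(265,181)))):
    c=dict(np.load(f'pics/{n}0.npz'));im=c['img'];hsv=cv2.cvtColor(im,cv2.COLOR_RGB2HSV)
    for k,(u,v) in win.items():
        if k=='box':
            m=((hsv[...,2]<95)).astype(np.uint8)*255
            m=cv2.morphologyEx(m,cv2.MORPH_CLOSE,np.ones((5,5)))
            z=.072
        else:
            m=((hsv[...,1]<70) if k in('tin','rec') else (hsv[...,0]>50)&(hsv[...,0]<90)&(hsv[...,1]>120)).astype(np.uint8)*255
            z=.053 if k=='rec' else .016
        cs,_=cv2.findContours(m,cv2.RETR_EXTERNAL,cv2.CHAIN_APPROX_NONE)
        ct=[q for q in cs if cv2.pointPolygonTest(q,(u,v),False)>=0]
        if not ct: print(n,k,'none',hsv[v,u]);continue
        q=ct[0]
        if k=='box':
            P=np.array([cast(c,*p,z)[:2] for p in q[:,0]],np.float32)
            r=cv2.minAreaRect(P);print(n,k,r,cv2.boxPoints(r).round(4).tolist())
        else:
            mm=cv2.moments(q);x,y=mm['m10']/mm['m00'],mm['m01']/mm['m00']
            print(n,k,(round(x,1),round(y,1)),cast(c,x,y,z).round(4),'diam',round(2*np.sqrt(cv2.contourArea(q)/np.pi),1),hsv[v,u])
c=dict(np.load('pics/top0.npz'));im=c['img'][110:270,160:450]
cv2.imwrite('pics/crop.png',cv2.resize(im[...,::-1],(795,439),interpolation=cv2.INTER_CUBIC))
E
```

```text
top tin (398.8, 208.7) [ 0.4816 -0.2985  0.016 ] diam 18.1 [ 16  40 178]
top rec (232.4, 197.8) [0.5751 0.1672 0.053 ] diam 18.2 [ 14  40 129]
top box ((0.5687592625617981, 0.1511065661907196), (0.168107271194458, 0.3340389132499695), 3.062302827835083) [[0.47589999437332153, 0.313400000333786], [0.4936999976634979, -0.02019999921321869], [0.6615999937057495, -0.01119999960064888], [0.6438000202178955, 0.3224000036716461]]
top g1 (388.7, 175.0) [ 0.5837 -0.292   0.016 ] diam 16.4 [ 64 171 133]
top g2 (423.3, 184.7) [ 0.5405 -0.3849  0.016 ] diam 16.6 [ 65 173 133]
top g3 (415.9, 240.2) [ 0.3867 -0.3259  0.016 ] diam 17.4 [ 65 173 133]
scene tin (146.9, 228.2) [ 0.4862 -0.2995  0.016 ] diam 13.4 [ 17  48 171]
scene rec (268.3, 175.1) [0.5728 0.1692 0.053 ] diam 11.3 [ 12  41 107]
scene box ((0.5918454527854919, 0.14168600738048553), (0.19099241495132446, 0.3627452552318573), 3.1712300777435303) [[0.48649999499320984, 0.3174999952316284], [0.5065000057220459, -0.04470000043511391], [0.6972000002861023, -0.0340999998152256], [0.6772000193595886, 0.3280999958515167]]
```

View pics/crop.png

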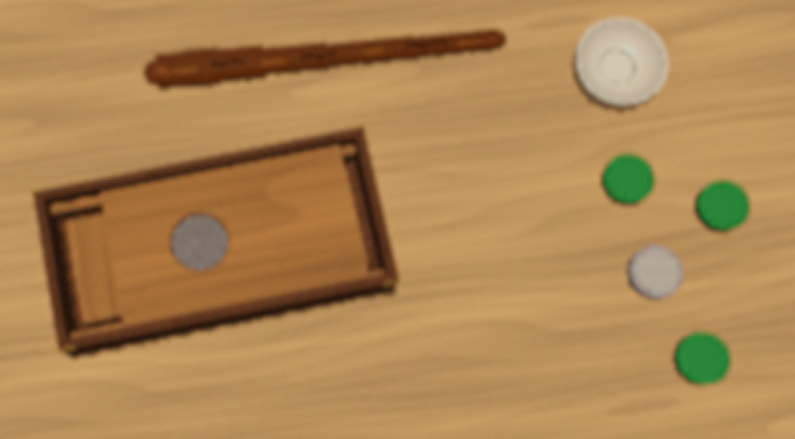

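The close crop confirms it. The steel-grey tin is at crop (655,271), world (0.483,-0.299). The three discs around it are green, and the recess is the grey circle at crop (199,241). Box axis is at a yaw of about 93°. I'll go above the tin with the fingers along the box axis, which also clears the green discs.

Request:
arm_command(
  commands=[0.047,-0.031,0.013,0,0,3,1,0.093,-0.062,0.025,0,0,6,1,0.14,-0.093,0.038,0,0,9,1,0.187,-0.123,0.05,0,0,12,1,0.233,-0.154,0.063,0,0,14,1,0.28,-0.185,0.075,0,0,14,1,0.327,-0.216,0.088,0,0,14,1,0.374,-0.247,0.1,0,0,14,1],
  force=20,
)

```text
t: 0.9
eef_pos: [0.4474, -0.3419, 0.1434]
tool_rot: [-0.0, 1.0, 0.027, -0.0]
contact_force: [0.8, 0.2, 0.2]
gripper_width: 1.0
grasp_force: 0.0
```

```bash
cat >> h.py <<'E'
from scipy.spatial.transform import Rotation as R
def togo(goal,yaw=None):  # world goal -> tool shift; yaw = world angle of tool y (deg)
    o=get_obs();r=R.from_quat(np.roll(o['tool_rot'],-1));M=r.as_matrix()
    s=M.T@(np.array(goal)-o['eef_pos'])
    a=np.degrees(np.arctan2(M[1,1],M[0,1]))
    print('t',round(o['t'],2),'tcp',o['eef_pos'].round(4),'zax',M[:,2].round(3),'yang',a.round(2),'shift',s.round(4),'rz',None if yaw is None else round(a-yaw,2),'F',o['contact_force'].round(2),'g',round(o['gripper_width'],3),round(o['grasp_force'],1))
def blob(c,m,z,amin=300):
    cs,_=cv2.findContours(m.astype(np.uint8)*255,cv2.RETR_EXTERNAL,cv2.CHAIN_APPROX_NONE)
    for q in cs:
        if cv2.contourArea(q)<amin: continue
        P=np.array([cast(c,*p,z)[:2] for p in q[:,0]],np.float32);(x,y),r=cv2.minEnclosingCircle(P)
        mm=cv2.moments(P.reshape(-1,1,2));print('blob',q[:,0].mean(0).round(0),'centroid',round(mm['m10']/mm['m00'],4),round(mm['m01']/mm['m00'],4),'circ',round(x,4),round(y,4),'d',round(2*r,4))
E
python3 - <<'E'
from h import *
togo([.483,-.299,.13],-87)
c=read_camera('wrist');save('w',c,'w1.png');hsv=cv2.cvtColor(c['img'],cv2.COLOR_RGB2HSV)
print(c['pose'].round(3).tolist(),proj(c,[.483,-.299,.016]))
blob(c,(hsv[...,1]<70)&(hsv[...,2]>80),.016)
E
```

```text
t 0.9 tcp [ 0.4474 -0.3419  0.1434] zax [-0.  0. -1.] yang -86.89 shift [ 0.0379 -0.0409  0.0134] rz 0.11 F [0.8  0.19 0.23] g 1.0 0.0
[[0.056, -0.964, -0.262, 0.514], [-0.998, -0.053, -0.015, -0.337], [0.001, 0.262, -0.965, 0.287], [0.0, 0.0, 0.0, 1.0]] [212.14959934 149.36786748]
blob [139. 262.] centroid 0.3596 -0.2216 circ 0.361 -0.2281 d 0.0631
blob [371. 261.] centroid 0.3747 -0.469 circ 0.3745 -0.463 d 0.0635
blob [212. 150.] centroid 0.4819 -0.2985 circ 0.4818 -0.2986 d 0.0556
```

View pics/w1.png

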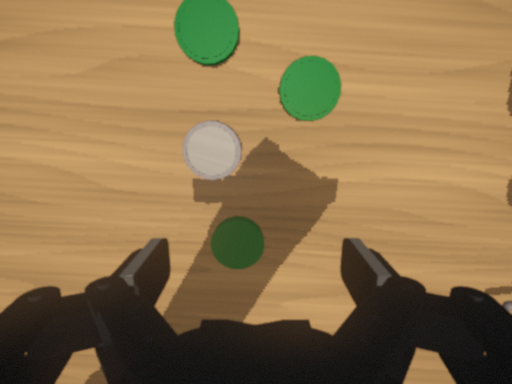

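The tin is at pixel (212,150), world (0.482,-0.2985), with a measured diameter of 55.6 mm. The green discs stay clear of the finger line. I descend with the fingers open.

Request:
arm_command(
  commands=[0.037,-0.0415,0.03,0,0,0,1,0.037,-0.0415,0.05,0,0,0,1,0.037,-0.0415,0.08,0,0,0,1,0.037,-0.0415,0.1,0,0,0,0.9,0.037,-0.0415,0.115,0,0,0,0.9,0.037,-0.0415,0.125,0,0,0,0.9,0.037,-0.0415,0.125,0,0,0,0.9],
)

```text
t: 1.65
eef_pos: [0.4806, -0.3001, 0.0179]
tool_rot: [-0.0, 1.0, 0.027, -0.001]
contact_force: [-0.5, 0.7, -0.1]
gripper_width: 0.897
grasp_force: 0.0
```

```bash
python3 - <<'E'
from h import *
togo([.482,-.2985,.001],-87)
c=read_camera('wrist');save('w',c,'w2.png')
E
```

```text
t 1.65 tcp [ 0.4806 -0.3001  0.0179] zax [-0.002  0.001 -1.   ] yang -86.9 shift [ 0.0015 -0.0015  0.0169] rz 0.1 F [-0.54  0.72 -0.13] g 0.897 0.0
```

View pics/w2.png

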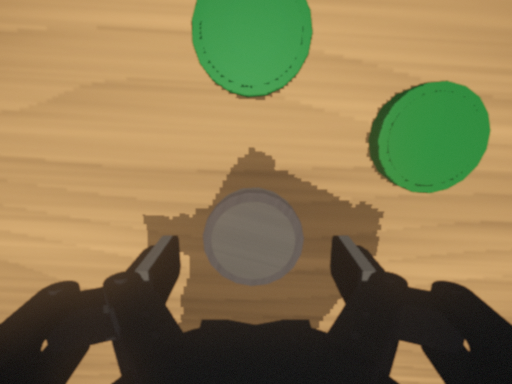

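The tin sits centred between the fingers at (253,237). I lower the last stretch and close lightly.

Request:
arm_command(
  commands=[0.0015,-0.0015,0.008,0,0,0,0.9,0.0015,-0.0015,0.015,0,0,0,0.9,0.0015,-0.0015,0.0155,0,0,0,0.9,0.0015,-0.0015,0.0155,0,0,0,0.6,0.0015,-0.0015,0.0155,0,0,0,0.5,0.0015,-0.0015,0.0155,0,0,0,0.5,0.0015,-0.0015,0.0155,0,0,0,0.5,0.0015,-0.0015,0.0155,0,0,0,0.5],
  force=25,
)

```text
t: 2.5
eef_pos: [0.4829, -0.2988, 0.0039]
tool_rot: [0.0, 1.0, 0.027, 0.0]
contact_force: [-1.3, -0.5, 5.7]
gripper_width: 0.64
grasp_force: 26.4
```

```bash
python3 - <<'E'
from h import *
togo([.482,-.2985,.001],-87)
E
```

```text
t 2.5 tcp [ 0.4829 -0.2988  0.0039] zax [ 0. -0. -1.] yang -86.89 shift [-0.0009 -0.0003  0.0029] rz 0.11 F [-1.25 -0.48  5.7 ] g 0.64 26.4
```

Request:
arm_command(
  commands=[0,0,-0.02,0,0,0,0.5,0,0,-0.05,0,0,0,0.5,0,0,-0.09,0,0,0,0.5,0,0,-0.13,0,0,0,0.5,0,0,-0.15,0,0,0,0.5,0,0,-0.15,0,0,0,0.5,0,0,-0.15,0,0,0,0.5],
)

```text
t: 3.2
eef_pos: [0.4825, -0.2985, 0.1531]
tool_rot: [0.0, 1.0, 0.027, 0.0]
contact_force: [-1.1, 0.5, -1.2]
gripper_width: 0.64
grasp_force: 26.9
```

```bash
python3 - <<'E'
from h import *
u=np.array([-.053,.9986]);s=np.array([.574,.168])-u*.079;print(s)
togo([*s,.154],-87)
E
```

```text
[0.578187  0.0891106]
t 3.2 tcp [ 0.4825 -0.2985  0.1531] zax [ 0. -0. -1.] yang -86.88 shift [ 0.1166 -0.3819 -0.0009] rz 0.12 F [-1.1   0.55 -1.23] g 0.64 26.9
```

Request:
arm_command(
  commands=[0.014,-0.048,0,0,0,0,0.5,0.029,-0.095,0,0,0,0,0.5,0.044,-0.143,0,0,0,0,0.5,0.058,-0.191,0,0,0,0,0.5,0.073,-0.239,0,0,0,0,0.5,0.087,-0.286,0,0,0,0,0.5,0.102,-0.334,0,0,0,0,0.5,0.117,-0.382,0,0,0,0,0.5],
)

```text
t: 4.0
eef_pos: [0.5776, 0.0903, 0.1513]
tool_rot: [0.0, 1.0, 0.027, -0.002]
contact_force: [0.4, -1.5, -0.9]
gripper_width: 0.639
grasp_force: 27.0
```

Request:
arm_command(
  commands=[0,0,0,0,0,0,0.5,0,0,0,0,0,0,0.5,0,0,0,0,0,0,0.5],
)

```text
t: 4.3
eef_pos: [0.5777, 0.0869, 0.1519]
tool_rot: [0.001, 1.0, 0.026, -0.001]
contact_force: [0.4, -0.3, -0.8]
gripper_width: 0.638
grasp_force: 27.0
```

```bash
python3 - <<'E'
from h import *
togo([.578,.089,.154],-87)
c=read_camera('wrist');save('w',c,'w3.png');np.savez('pics/w3.npz',**c);hsv=cv2.cvtColor(c['img'],cv2.COLOR_RGB2HSV)
print(proj(c,[.574,.168,.053]))
blob(c,(hsv[...,1]<70)&(hsv[...,2]>60),.053)
E
```

```text
t 4.3 tcp [0.5777 0.0869 0.1519] zax [-0.003 -0.001 -1.   ] yang -86.96 shift [ 0.0004 -0.002  -0.0021] rz 0.04 F [ 0.38 -0.32 -0.83] g 0.638 27.0
[163.02948815 195.23870591]
blob [183. 252.] centroid 0.52 0.1521 circ 0.5199 0.1476 d 0.0461
blob [327. 251.] centroid 0.5278 0.017 circ 0.5271 0.021 d 0.0471
blob [256. 252.] centroid 0.5214 0.084 circ 0.5223 0.084 d 0.1072
blob [161. 195.] centroid 0.5738 0.1697 circ 0.5738 0.1697 d 0.0564
```

View pics/w3.png

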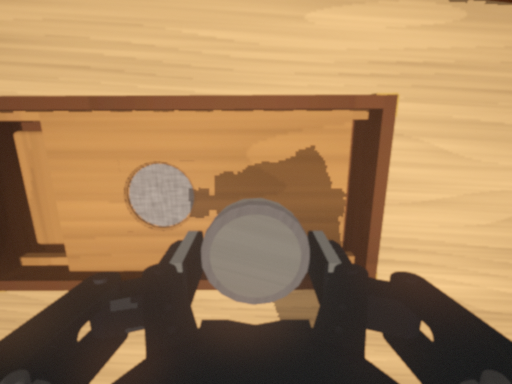

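The wrist view shows the recess at (161,195), the tin held at (255,251), and the box's far right corner at (397,95). From these I work out the box axis and the tin's offset in the hand.

```bash
python3 - <<'E'
from h import *
c=dict(np.load('pics/w3.npz'))
A=cast(c,397,95,.072)[:2];B=cast(c,5,97,.072)[:2];C=cast(c,372,285,.072)[:2]
d=(B-A)/np.linalg.norm(B-A);n=np.array([-d[1],d[0]])
print('yaw',np.degrees(np.arctan2(d[1],d[0])),A,B,C)
O=A+d*.172+n*.082;print('box centre',O)
rec=np.array([.5738,.1697]);print('rec in box',(rec-O)@d,(rec-O)@n)
S=O-d*.062;print('set_down',S,'corner C in box',(C-O)@d,(C-O)@n)
tin=cast(c,255,251,.152-.004+.016);print('tin',tin,'top edges',cast(c,202,250,.164),cast(c,309,250,.164),cast(c,255,199,.164),cast(c,255,303,.164))
E
```

```text
yaw 93.4005660533935 [ 0.6659921  -0.01297067] [0.64881248 0.27614701] [ 0.50666521 -0.02047017]
box centre [0.57393409 0.15386255]
rec in box 0.015817517275272655 -0.0008055661596501996
set_down [0.57761169 0.09197172] corner C in box -0.17003562939664352 0.0774911902120256
tin [0.57992026 0.0876985  0.164     ] top edges [0.57905273 0.11427677 0.164     ] [0.58191444 0.06065535 0.164     ] [0.60707851 0.0891786  0.164     ] [0.54973109 0.08605321 0.164     ]
```

Request:
arm_command(
  commands=[0,-0.004,0.02,0,0,0,0.5,0,-0.004,0.04,0,0,0,0.5,0,-0.004,0.06,0,0,0,0.5,0,-0.004,0.072,0,0,0,0.5,0,-0.004,0.079,0,0,0,0.5,0,-0.004,0.079,0,0,0,0.5,0,-0.004,0.079,0,0,0,0.5,0,-0.004,0.079,0,0,0,0.5],
)

```text
t: 5.15
eef_pos: [0.5792, 0.0927, 0.0754]
tool_rot: [-0.0, 1.0, 0.027, 0.001]
contact_force: [0.6, -0.7, -0.8]
gripper_width: 0.643
grasp_force: 27.0
```

```bash
python3 - <<'E'
from h import *
togo([.5775,.091,.062],-86.7)
E
```

```text
t 5.15 tcp [0.5792 0.0927 0.0754] zax [ 0.002  0.    -1.   ] yang -86.89 shift [-0.0018  0.0016  0.0134] rz -0.19 F [ 0.59 -0.71 -0.85] g 0.643 27.0
```

Request:
arm_command(
  commands=[-0.001,0,0.003,0,0,0,0.5,-0.001,0,0.006,0,0,0,0.5,-0.001,0,0.008,0,0,0,0.5,-0.001,0,0.009,0,0,0,0.5,-0.001,0,0.01,0,0,0,0.5,-0.001,0,0.01,0,0,0,0.5,-0.001,0,0.01,0,0,0,0.5],
)

```text
t: 5.85
eef_pos: [0.5775, 0.0926, 0.0645]
tool_rot: [0.0, 1.0, 0.027, 0.0]
contact_force: [-0.8, 0.6, -0.7]
gripper_width: 0.639
grasp_force: 27.0
```

Request:
arm_command(
  commands=[0,0,0.0005,0,0,0,0.5,0,0,0.001,0,0,0,0.5,0,0,0.001,0,0,0,0.5,0,0,0.001,0,0,0,0.5],
)

```text
t: 6.25
eef_pos: [0.5774, 0.0926, 0.0635]
tool_rot: [0.0, 1.0, 0.027, 0.0]
contact_force: [-0.2, -0.6, 0.7]
gripper_width: 0.641
grasp_force: 27.0
```

Request:
arm_command(
  commands=[0,0,0.0005,0,0,0,0.5,0,0,0.001,0,0,0,0.5,0,0,0.001,0,0,0,0.5,0,0,0.001,0,0,0,0.5],
)

```text
t: 6.65
eef_pos: [0.5774, 0.0926, 0.0624]
tool_rot: [-0.0, 1.0, 0.027, -0.0]
contact_force: [0.1, 0.3, -0.8]
gripper_width: 0.634
grasp_force: 27.0
```

Request:
arm_command(
  commands=[0,0,0.0005,0,0,0,0.5,0,0,0.001,0,0,0,0.5,0,0,0.001,0,0,0,0.5,0,0,0.001,0,0,0,0.5],
)

```text
t: 7.05
eef_pos: [0.5775, 0.0926, 0.0619]
tool_rot: [0.0, 1.0, 0.027, 0.0]
contact_force: [-2.5, 0.6, 5.7]
gripper_width: 0.639
grasp_force: 27.5
```

Request:
arm_command(
  commands=[0,0,0.0003,0,0,0,0.5,0,0,0.0005,0,0,0,0.5,0,0,0.0005,0,0,0,0.5,0,0,0.0005,0,0,0,0.5],
)

```text
t: 7.45
eef_pos: [0.5776, 0.0926, 0.0619]
tool_rot: [0.0, 1.0, 0.027, 0.0]
contact_force: [-2.7, -1.0, 9.9]
gripper_width: 0.643
grasp_force: 27.9
```

The tin is down on the board: contact at TCP z 0.0619 with about 10 N. I ease off, then open slightly to make a loose cage.

Request:
arm_command(
  commands=[0,0,-0.0004,0,0,0,0.5,0,0,-0.0008,0,0,0,0.5,0,0,-0.0008,0,0,0,0.71,0,0,-0.0008,0,0,0,0.71,0,0,-0.0008,0,0,0,0.71,0,0,-0.002,0,0,0,0.71,0,0,-0.002,0,0,0,0.71,0,0,-0.002,0,0,0,0.71],
  force=20,
)

```text
t: 8.25
eef_pos: [0.5775, 0.0926, 0.063]
tool_rot: [-0.0, 1.0, 0.027, 0.0]
contact_force: [0.6, -0.2, 0.1]
gripper_width: 0.714
grasp_force: 0.0
```

```bash
python3 - <<'E'
from h import *
togo([.5775,.091,.064],-86.7)
c=read_camera('wrist');save('w',c,'w4.png');np.savez('pics/w4.npz',**c);hsv=cv2.cvtColor(c['img'],cv2.COLOR_RGB2HSV)
togo([.5775,.091,.064],-86.7)
print(proj(c,[.574,.1697,.053]),proj(c,[.578,.092,.074]))
print('floor');blob(c,(hsv[...,1]<70)&(hsv[...,2]>60),.055)
print('tin top');blob(c,(hsv[...,1]<70)&(hsv[...,2]>60),.074)
E
```

```text
t 8.25 tcp [0.5775 0.0926 0.063 ] zax [ 0.  0. -1.] yang -86.88 shift [-0.0001  0.0016 -0.001 ] rz -0.18 F [ 0.57 -0.15  0.05] g 0.714 0.0
t 8.3 tcp [0.5775 0.0926 0.063 ] zax [ 0. -0. -1.] yang -86.88 shift [-0.0001  0.0016 -0.001 ] rz -0.18 F [ 0.55 -0.58  0.61] g 0.713 0.0
[122.5702682  236.07699438] [257.43193748 253.23818185]
floor
blob [335. 253.] centroid 0.5711 0.0459 circ 0.5707 0.0485 d 0.0302
blob [255. 251.] centroid 0.5682 0.0927 circ 0.5687 0.0927 d 0.0666
blob [127. 249.] centroid 0.5733 0.1679 circ 0.5653 0.1655 d 0.0756
tin top
blob [335. 253.] centroid 0.5803 0.0523 circ 0.58 0.0546 d 0.0264
blob [255. 251.] centroid 0.5778 0.0932 circ 0.5782 0.093 d 0.0582
blob [127. 249.] centroid 0.5822 0.159 circ 0.5753 0.1569 d 0.0662
```

View pics/w4.png

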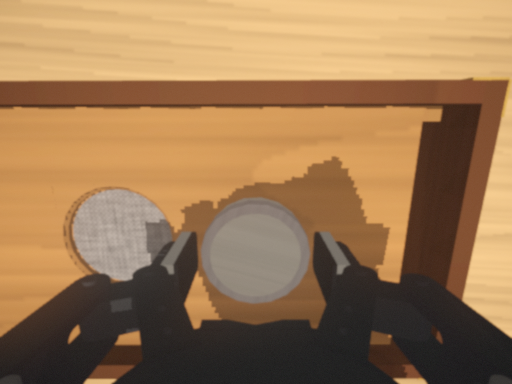

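The tin lies flat on the board at (255,251), world (0.578,0.093), free in the cage. The recess is straight ahead at about (122,236), 77 mm away along tool -y. I push slowly.

Request:
arm_command(
  commands=[0,-0.002,0,0,0,0,0.71,0,-0.004,0,0,0,0,0.71,0,-0.008,0,0,0,0,0.71,0,-0.012,0,0,0,0,0.71,0,-0.016,0,0,0,0,0.71,0,-0.02,0,0,0,0,0.71,0,-0.024,0,0,0,0,0.71,0,-0.028,0,0,0,0,0.71],
)

```text
t: 9.1
eef_pos: [0.5759, 0.1209, 0.063]
tool_rot: [-0.0, 1.0, 0.027, 0.0]
contact_force: [0.2, -0.4, 0.3]
gripper_width: 0.71
grasp_force: 0.2
```

Request:
arm_command(
  commands=[0,-0.004,0,0,0,0,0.71,0,-0.008,0,0,0,0,0.71,0,-0.012,0,0,0,0,0.71,0,-0.016,0,0,0,0,0.71,0,-0.02,0,0,0,0,0.71,0,-0.024,0,0,0,0,0.71,0,-0.028,0,0,0,0,0.71,0,-0.032,0,0,0,0,0.71],
)

```text
t: 9.9
eef_pos: [0.5742, 0.1528, 0.063]
tool_rot: [0.0, 1.0, 0.027, 0.0]
contact_force: [0.6, 0.1, 0.3]
gripper_width: 0.71
grasp_force: 0.3
```

```bash
python3 - <<'E'
from h import *
togo([.574,.1697,.064],-86.88)
c=read_camera('wrist');save('w',c,'w5.png');np.savez('pics/w5.npz',**c);hsv=cv2.cvtColor(c['img'],cv2.COLOR_RGB2HSV)
print(proj(c,[.574,.1697,.053]))
print('tin top');blob(c,(hsv[...,1]<70)&(hsv[...,2]>60),.074)
E
```

```text
t 9.9 tcp [0.5742 0.1528 0.063 ] zax [ 0. -0. -1.] yang -86.88 shift [ 0.0007 -0.0169 -0.001 ] rz -0.0 F [0.61 0.09 0.35] g 0.71 0.3
[226.82286382 236.12093017]
tin top
blob [335. 252.] centroid 0.577 0.1126 circ 0.5766 0.115 d 0.0266
blob [233. 246.] centroid 0.5774 0.1574 circ 0.5717 0.1625 d 0.0797
```

View pics/w5.png

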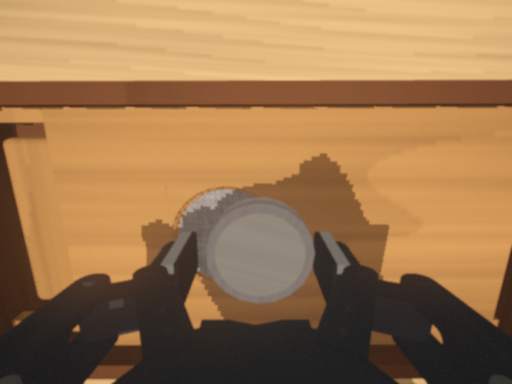

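The tin at (260,250) now overlaps the near side of the recess and rests against the trailing finger, with about 19 mm to go. I slow down.

Request:
arm_command(
  commands=[0,-0.002,0,0,0,0,0.71,0,-0.004,0,0,0,0,0.71,0,-0.006,0,0,0,0,0.71,0,-0.008,0,0,0,0,0.71,0,-0.01,0,0,0,0,0.71,0,-0.012,0,0,0,0,0.71,0,-0.013,0,0,0,0,0.71,0,-0.014,0,0,0,0,0.71],
)

```text
t: 10.75
eef_pos: [0.5734, 0.1666, 0.0629]
tool_rot: [0.0, 1.0, 0.027, -0.0]
contact_force: [0.1, 0.0, 1.0]
gripper_width: 0.708
grasp_force: 0.1
```

Request:
arm_command(
  commands=[0,-0.0005,0,0,0,0,0.71,0,-0.001,0,0,0,0,0.71,0,-0.0015,0,0,0,0,0.71,0,-0.002,0,0,0,0,0.71],
)

```text
t: 11.15
eef_pos: [0.5733, 0.1684, 0.063]
tool_rot: [0.0, 1.0, 0.027, 0.0]
contact_force: [0.3, 0.0, -0.6]
gripper_width: 0.71
grasp_force: 0.1
```

Request:
arm_command(
  commands=[0,-0.0005,0,0,0,0,0.71,0,-0.001,0,0,0,0,0.71,0,-0.001,0,0,0,0,0.71],
)

```text
t: 11.45
eef_pos: [0.5732, 0.1696, 0.063]
tool_rot: [-0.0, 1.0, 0.027, 0.0]
contact_force: [-0.8, 0.1, 0.2]
gripper_width: 0.706
grasp_force: 0.0
```

```bash
python3 - <<'E'
from h import *
togo([.574,.1697,.064],-86.88)
c=read_camera('wrist');save('w',c,'w6.png')
E
```

```text
t 11.45 tcp [0.5732 0.1696 0.063 ] zax [ 0.  0. -1.] yang -86.87 shift [ 0.0008 -0.0001 -0.001 ] rz 0.01 F [-0.83  0.08  0.2 ] g 0.706 0.0
```

View pics/w6.png

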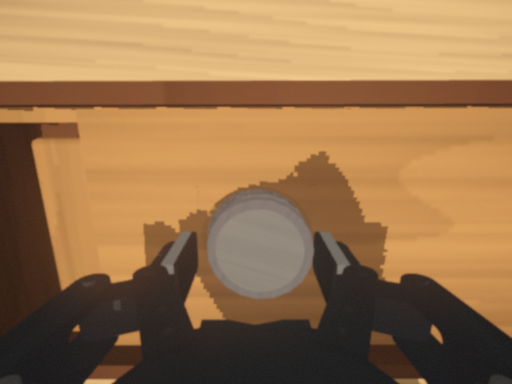

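The tin at (260,246) now covers the recess almost fully. I continue in half-millimetre steps, watching force and the tin's apparent size numerically.

Request:
arm_command(
  commands=[0,-0.0005,0,0,0,0,0.71,0,-0.001,0,0,0,0,0.71,0,-0.001,0,0,0,0,0.71],
)

```text
t: 11.8
eef_pos: [0.5732, 0.1706, 0.063]
tool_rot: [-0.0, 1.0, 0.027, 0.0]
contact_force: [-0.1, -0.6, 0.3]
gripper_width: 0.711
grasp_force: 0.0
```

```bash
cat >> h.py <<'E'
def tinsize(im):
    hsv=cv2.cvtColor(im,cv2.COLOR_RGB2HSV);m=(((hsv[...,1]<70)&(hsv[...,2]>60))*255).astype(np.uint8)
    for v in (235,240,245,250,255):
        r=m[v];l=260
        while r[l]:l-=1
        k=260
        while r[k]:k+=1
        print(v,l,k,k-l,end=' | ')
    cc=m[:,260];a=245
    while cc[a]:a-=1
    b=245
    while cc[b]:b+=1
    print('col',a,b)
E
python3 - <<'E'
from h import *
for n in (4,5,6): tinsize(cv2.imread(f'pics/w{n}.png')[...,::-1].copy())
togo([.574,.1697,.064])
c=read_camera('wrist');save('w',c,'w7.png');tinsize(c['img'])
E
```

```text
235 204 306 102 | 240 203 308 105 | 245 201 308 107 | 250 200 309 109 | 255 201 310 109 | col 197 302
235 195 311 116 | 240 195 313 118 | 245 195 315 120 | 250 195 316 121 | 255 196 316 120 | col 197 303
235 208 311 103 | 240 207 312 105 | 245 206 315 109 | 250 207 315 108 | 255 207 315 108 | col 189 298
t 11.8 tcp [0.5732 0.1706 0.063 ] zax [ 0.  0. -1.] yang -86.88 shift [ 0.0007  0.0009 -0.001 ] rz None F [-0.06 -0.6   0.29] g 0.711 0.0
235 209 311 102 | 240 207 312 105 | 245 206 313 107 | 250 207 313 106 | 255 208 311 103 | col 189 295
```

Request:
arm_command(
  commands=[0,-0.0005,0,0,0,0,0.71,0,-0.001,0,0,0,0,0.71,0,-0.001,0,0,0,0,0.71],
)

```text
t: 12.15
eef_pos: [0.5732, 0.1715, 0.063]
tool_rot: [0.0, 1.0, 0.027, 0.0]
contact_force: [0.2, 0.0, -0.2]
gripper_width: 0.71
grasp_force: 0.1
```

```bash
python3 - <<'E'
from h import *
togo([.574,.1697,.064])
c=read_camera('wrist');save('w',c,'w8.png');tinsize(c['img'])
for z in(.074,.069): print(z,[proj(c,p).round(1) for p in([.5738,.169,z],[.5738+.028,.169,z],[.5738-.028,.169,z],[.5738,.197,z],[.5738,.141,z])])
E
```

```text
t 12.15 tcp [0.5732 0.1715 0.063 ] zax [ 0. -0. -1.] yang -86.88 shift [ 0.0007  0.0018 -0.001 ] rz None F [ 0.24  0.01 -0.18] g 0.71 0.1
235 209 311 102 | 240 207 312 105 | 245 207 313 106 | 250 207 313 106 | 255 208 311 103 | col 189 296
0.074 [array([261.2, 253.2]), array([264.8, 200.3]), array([258., 301.]), array([206. , 250.4]), array([316.1, 255.9])]
0.069 [array([261. , 248.8]), array([264.4, 197.5]), array([257.9, 295.3]), array([207.5, 246.1]), array([314.1, 251.5])]
```

The size and position now match the top face at z 0.069, which means dropped. I confirm it by feeling for the recess wall.

Request:
arm_command(
  commands=[0,-0.0004,0,0,0,0,0.71,0,-0.0008,0,0,0,0,0.71,0,-0.0008,0,0,0,0,0.71],
)

```text
t: 12.5
eef_pos: [0.5731, 0.1723, 0.063]
tool_rot: [0.0, 1.0, 0.027, 0.0]
contact_force: [-0.2, 0.2, 0.8]
gripper_width: 0.708
grasp_force: 0.2
```

Request:
arm_command(
  commands=[0,-0.0004,0,0,0,0,0.71,0,-0.0008,0,0,0,0,0.71,0,-0.0008,0,0,0,0,0.71],
)

```text
t: 12.8
eef_pos: [0.5732, 0.1726, 0.063]
tool_rot: [0.0, 1.0, 0.027, 0.0]
contact_force: [0.6, -2.5, 0.7]
gripper_width: 0.711
grasp_force: 1.0
```

```bash
python3 - <<'E'
from h import *
togo([.574,.1697,.064])
c=read_camera('wrist');save('w',c,'w9.png');tinsize(c['img'])
E
```

```text
t 12.8 tcp [0.5732 0.1726 0.063 ] zax [ 0.    -0.001 -1.   ] yang -86.9 shift [ 0.0006  0.0029 -0.001 ] rz None F [ 0.65 -2.51  0.66] g 0.711 1.0
235 209 311 102 | 240 208 313 105 | 245 207 315 108 | 250 208 314 106 | 255 208 313 105 | col 189 296
```

The wall holds the tin (2.5 N), so it is in the recess. I back off, open and rise.

Request:
arm_command(
  commands=[0,0.001,0,0,0,0,0.71,0,0.003,0,0,0,0,0.75,0,0.003,0,0,0,0,0.8,0,0.003,-0.003,0,0,0,0.82,0,0.003,-0.02,0,0,0,0.82,0,0.003,-0.05,0,0,0,0.82,0,0.003,-0.08,0,0,0,0.82,0,0.003,-0.1,0,0,0,0.82],
)

```text
t: 13.65
eef_pos: [0.5739, 0.1707, 0.1654]
tool_rot: [-0.001, 1.0, 0.027, 0.001]
contact_force: [0.7, -0.1, -0.3]
gripper_width: 0.819
grasp_force: 0.0
```

Request:
arm_command(
  commands=[0,0,0,0,0,0,0.82,0,0,0,0,0,0,0.82],
)

```text
t: 13.85
eef_pos: [0.5732, 0.1702, 0.1633]
tool_rot: [-0.0, 1.0, 0.027, 0.0]
contact_force: [-1.1, -0.2, -0.1]
gripper_width: 0.824
grasp_force: 0.0
```

```bash
python3 - <<'E'
from h import *
togo([.574,.1697,.164])
c=read_camera('wrist');save('w',c,'w10.png');hsv=cv2.cvtColor(c['img'],cv2.COLOR_RGB2HSV)
m=(hsv[...,1]<70)&(hsv[...,2]>60)
for z in(.069,.074): print(z);blob(c,m,z)
E
```

```text
t 13.85 tcp [0.5732 0.1702 0.1633] zax [ 0.001  0.    -1.   ] yang -86.87 shift [ 0.0007  0.0006 -0.0007] rz None F [-1.08 -0.17 -0.08] g 0.824 0.0
0.069
blob [162. 256.] centroid 0.5121 0.2541 circ 0.5125 0.2488 d 0.05
blob [348. 255.] centroid 0.5223 0.0818 circ 0.522 0.0865 d 0.0509
blob [256. 195.] centroid 0.5749 0.1701 circ 0.5751 0.1703 d 0.0578
0.074
blob [162. 256.] centroid 0.5148 0.2525 circ 0.5152 0.2472 d 0.0489
blob [348. 255.] centroid 0.5247 0.0837 circ 0.5245 0.0884 d 0.0498
blob [256. 195.] centroid 0.5763 0.1702 circ 0.5765 0.1704 d 0.0566
```

View pics/w10.png

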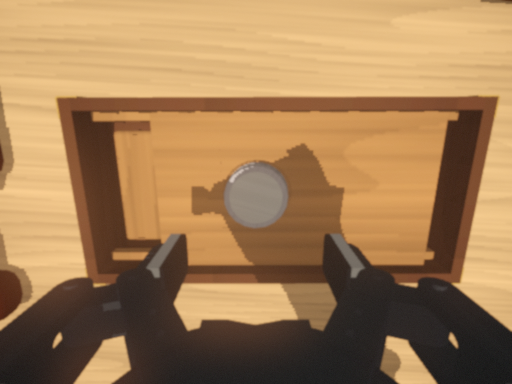

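The tin at (256,195) sits in the recess, released. The bright far edge could hint at a slight tilt, so I check numerically.

```bash
python3 - <<'E'
from h import *
for n,c in((4,256),(6,260),(9,260)):
    im=cv2.imread(f'pics/w{n}.png');g=cv2.cvtColor(im,cv2.COLOR_BGR2GRAY)
    print(n,'top',g[180:220:1,c].tolist(),'bot',g[285:310,c].tolist())
im=cv2.imread('pics/w10.png');g=cv2.cvtColor(im,cv2.COLOR_BGR2GRAY)
print(10,g[152:180,256].tolist(),g[215:235,256].tolist())
c=read_camera('wrist')
for z,dx in((.069,.028),(.069,-.028),(.069,.0),(.058,.028),(.074,.028),(.074,-.028)): print(z,dx,proj(c,[.5738+dx,.170,z]).round(1))
E
```

```text
4 top [162, 156, 133, 110, 106, 103, 103, 105, 105, 105, 105, 105, 107, 107, 106, 107, 107, 115, 123, 125, 120, 115, 114, 115, 122, 129, 131, 130, 129, 128, 127, 129, 128, 132, 139, 141, 141, 143, 143, 145] bot [140, 139, 141, 141, 139, 139, 139, 138, 138, 139, 137, 131, 126, 124, 123, 123, 123, 120, 111, 104, 101, 100, 100, 99, 97]
6 top [149, 129, 114, 111, 110, 106, 101, 98, 98, 105, 107, 105, 104, 106, 113, 118, 116, 112, 110, 114, 121, 127, 126, 126, 125, 126, 124, 123, 126, 133, 136, 138, 138, 139, 140, 141, 139, 140, 139, 138] bot [135, 134, 134, 134, 135, 135, 130, 122, 120, 121, 119, 119, 117, 112, 105, 102, 102, 99, 100, 100, 97, 98, 97, 97, 96]
9 top [154, 153, 151, 151, 147, 127, 106, 97, 99, 103, 108, 107, 106, 114, 119, 118, 113, 111, 112, 119, 125, 128, 126, 124, 125, 124, 125, 125, 130, 135, 136, 137, 138, 139, 139, 140, 138, 138, 137, 136] bot [134, 135, 134, 131, 125, 120, 121, 120, 120, 118, 114, 105, 98, 97, 99, 100, 100, 102, 100, 100, 98, 96, 96, 97, 96]
10 [159, 160, 158, 157, 158, 160, 160, 151, 137, 131, 121, 111, 113, 116, 122, 125, 128, 127, 126, 130, 136, 139, 139, 142, 140, 141, 140, 139] [137, 138, 137, 136, 136, 137, 137, 135, 129, 124, 122, 121, 116, 106, 98, 96, 98, 101, 103, 104]
0.069 0.028 [257.5 164.4]
0.069 -0.028 [253.8 227.1]
0.069 0.0 [255.6 196.7]
0.058 0.028 [257.4 162.4]
0.074 0.028 [257.6 165.4]
0.074 -0.028 [253.8 229.2]
```

Both edges of the tin's top moved as a flat 5 mm drop predicts (−5 and −7 px, including about 0.8 mm of centring), so the tin is seated flat.

```bash
python3 -c "
from h import *
print(hand_in())"
```

```text
the job is handed in; nothing more can be done
None
```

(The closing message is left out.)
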